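Change over two glass moulds on their bed plates, each onto its riser

ROBOT

A 7-joint arm with a two-finger parallel gripper is mounted at the origin on the work surface. World frame = base frame: x ahead of the robot, y to its left, z up, the work surface at z = 0. Lengths are in m, angles in degrees, forces in N, time in s.
With the tool pointing down it reaches from about 0.4 to 0.85 m from the base axis. Payload 10.4 kg.
Tool frame: the origin (TCP) lies midway between the tips of the shut fingers; the grasp point (between the pads) lies 19 mm behind it (tcp_to_grasp is the distance from the TCP to the grasp point, in m); z points along the fingers, y is the direction in which the jaws open and shut (so a half turn about z gives the same grasp; the last joint's range is limited). The gripper opens to 85 mm and grips with 20 to 120 N. Pads are 22 mm wide; open, the fingers measure 114 mm over their backs; the gripper's body (76 mm by 85 mm) begins 54 mm behind the grasp point. The pads swing forward as they close: fully open they stand 13 mm farther back than shut.
Start: joints at [74.45, 19.034, -3.707, 83.658, 1.238, 77.344, -5.071], TCP at [0.154, -0.606, 0.231] pointing down, gripper open.
Joint ranges: [-148.97, 148.97], [-28.65, 121.19], [-84.17, 76.75], [9.2, 138.47], [-72.65, 252.65], [3.7, 117.97], [-149.18, 149.18]. Speed limits (degrees/s): [127.2, 127.2, 159.86, 159.86, 180, 180, 180].

INTERFACE

Orientations are given as [roll, pitch, yaw] about the fixed x, y, z axes, in that order (R = Rz(yaw) Ry(pitch) Rx(roll)).
In Python, from cell import * gives the robot as it stands.
- The arm moves only by the shell command python3 -m handwheel 'ROWS'. ROWS is JSON, a list that holds one entry, the list of rows, each a list of 7 numbers: the opening, from 0 (shut) to 1 (fully open), then the shift along the world's x, y, z in m, then the turn, a rotation vector about the world's x, y, z in rad. A call has 1 to 20 rows; each row is the pose to reach, as a shift and turn from the pose measured when the call began; what a row does not reach only later rows make up. A row lasts 1/12 s, in which the tool goes at most 41.7 mm and 7.16 degrees, less where a joint would pass 70% of its speed; a pose out of reach is approached as far as the arm can. A call with a gripper value outside its range is refused whole. The fingers move at their own pace and stop on an object; the grip force is fixed at half the most. Time passes only in rows, so rows that repeat a pose let the fingers close. It gives the time, the measured TCP pose, the force and the opening at its end, in the units of the state.
- sense(): the state, without advancing time (a new reading comes with each control period).
- read_camera(name): name is "side" or "top"; returns (picture, depth): 480x640x3 uint8, blue, green, red; 480x640 float32, m along the optical axis (not along the pixel's ray), 0 where there is no reading.
- camera_params(name): a dict with "mtx" (3x3 intrinsics, pixels), "cam_to_world" (4x4, takes a point from camera to world coordinates). Camera axes: x right, y down, z forward; pixel columns grow to the right and rows downward; lengths in m; the calibration is good to about 2 mm. A picture is of the moment at which its call begins. camera_params takes no time and is no camera call.
- close_job(): hands the job in, once; it reports no verdict.
The state is a dict: "time_s": time; "joint_pos": joint angles; "dq": joint speeds; "joint_torque": joint torques, N m; "tool_pos": TCP position; "orientation": TCP orientation; "contact_force": force on the tool from outside, world axes, zero at the start; "wrist_torque": the same for the moment, N m; "finger_gap": finger opening in m.
Only numpy, scipy, OpenCV 4.12 (cv2) and the standard library are available. Lean on these libraries where they do the work, as an engineer would, in place of code of your own. Each camera call takes 0.05 s, during which the arm holds its last target. There are 200 camera calls.

TASK

Swap the two metal moulds for the next piece of glass: the tall round mould now stands on the square bed plate and must end on the round one, and the short eight-sided mould must go from the round plate to the square one. This time each mould stands on a graphite riser disc centred on the plate, the thin riser under the tall mould and the thick riser under the short one, so that both rims come out level. The wooden board is free for parking a mould on the way; keep the moulds upright and do not disturb the finished green glass vase.

Things in the scene. Friction and masses are not known exactly. Their poses are not given: they have to be found in the camera images.
- mould_tall_mid (a point): Tall round mould: an upright open-topped aluminium cup, outside diameter 56 mm, height 80 mm, wall 6 mm, about 0.3 kg. This point is its centre, 40 mm above its underside; z points to its mouth. At the start it stands on the square bed plate.
- mould_short_mid (a point): Short eight-sided mould: an upright open-topped aluminium cup, octagonal outside, 56 mm across the flats (61 mm across corners), height 56 mm, wall 8 mm, about 0.3 kg. This point is its centre, 28 mm above its underside; z points to its mouth, x and y each point square to a flat. At the start it stands on the round bed plate.
- riser_thin_mid (a point): Thin riser: a solid dark grey graphite disc, diameter 64 mm, 16 mm thick, lying flat on the table. This point is its centre, 8 mm above its underside; z up.
- riser_thick_mid (a point): Thick riser: a solid dark grey graphite disc, diameter 64 mm, 40 mm thick, lying flat on the table. This point is its centre, 20 mm above its underside; z up.
- plate_square_top (a point): Square bed plate: flat bare steel plate 116 x 116 mm, 8 mm thick, fixed to the table. This point is the centre of its upper face, 8 mm above the table; x and y along its sides.
- plate_round_top (a point): Round bed plate: flat bare steel disc of diameter 124 mm, 8 mm thick, fixed to the table. This point is the centre of its upper face, 8 mm above the table.
- park_board_top (a point): Parking board: flat brown wooden board 90 mm (x) by 150 mm (y), 12 mm thick, fixed to the table, empty at the start. This point is the centre of its upper face, 12 mm above the table.
- vase_mid (a point): Finished green glass vase, a loose bystander standing upright in the near row with the risers: 95 mm high, 64 mm at its widest. This point is on its axis, 45 mm above the table; z up. Do not disturb it.
There are look-alikes about, which are no part of the job. Of the things like the part that bears riser_thin_mid, leave any that is blue; of the rest the larger one is meant.

How it is judged:
By the outcome, as a careful person would: the job done as asked, in the order asked, and still so for the second after the job is handed in, with the robot touching nothing.
It also fails if it takes over 131 s, if anything falls off the work surface, if the arm or the gripper's body presses on something with over 40 N, if the wrist force passes 120 N, or if a joint passes its speed limit or range.

## Working session

There is one attempt and no reset: what is moved stays moved. The work goes in short steps, Python scripts to look and compute and a shell command to move; the robot and the scene stay as the last step left them, time stands still between calls to the robot, and variables do not carry over. Pictures are saved under pics/ and viewed, on a budget of 14 in all, crops included, one or two more only if the job needs it, and the job is handed in when it is done.

```bash
ls; mkdir -p pics; cat > h.py <<'E'
from cell import *
import numpy as np, cv2
def world(name,d):
    p=camera_params(name);K=np.array(p["mtx"]);T=np.array(p["cam_to_world"])
    v,u=np.mgrid[0:480,0:640]
    P=np.stack([(u-K[0,2])/K[0,0]*d,(v-K[1,2])/K[1,1]*d,d],-1)
    W=P@T[:3,:3].T+T[:3,3]; W[d==0]=np.nan
    return W
def snap(name,tag):
    im,d=read_camera(name); np.savez(f"{tag}.npz",im=im,d=d,W=world(name,d)); cv2.imwrite(f"pics/{tag}.png",im); return im,d
E
python3 - <<'E'
from h import *
for n in("top","side"):
    snap(n,n+"0"); p=camera_params(n); print(n,np.round(p["cam_to_world"],3).tolist(),p["mtx"])
print(sense())
E
```

```text
pics
top [[-0.028, -0.993, 0.118, 0.39], [-1.0, 0.027, -0.007, 0.013], [0.003, -0.118, -0.993, 1.078], [0.0, 0.0, 0.0, 1.0]] [[617.90183287   0.         328.32741659]
 [  0.         617.90183287 239.83452175]
 [  0.           0.           1.        ]]
side [[-0.943, -0.17, 0.285, 0.168], [-0.331, 0.524, -0.785, 0.937], [-0.016, -0.835, -0.551, 0.732], [0.0, 0.0, 0.0, 1.0]] [[594.15926262   0.         323.78533302]
 [  0.         594.15926262 238.86640405]
 [  0.           0.           1.        ]]
{'time_s': 0.1, 'joint_pos': array([74.45147065, 19.06980491, -3.70788289, 83.70331225,  1.23708589,
       77.34631271, -5.07057783]), 'dq': array([-0.02570228, -0.0388676 ,  0.04668685, -0.14340725, -0.00335295,
       -0.06955587,  0.02680741]), 'joint_torque': array([ 1.22995240e-03, -6.26747704e+01,  4.93451895e-02, -3.92428029e+01,
        1.63923955e-02,  7.09901753e-03,  3.69206191e-05]), 'tool_pos': array([ 0.1537985 , -0.60539708,  0.23056208]), 'orientation': array([-1.79920459e+02,  3.01584697e-03,  1.42555854e+01]), 'contact_force': array([ 0.5879344 , -0.41373493,  0.29436549]), 'wrist_torque': array([-0.04727895,  0.02257011, -0.02569185]), 'finger_gap': 0.08564774813948073}
```

View pics/top0.png

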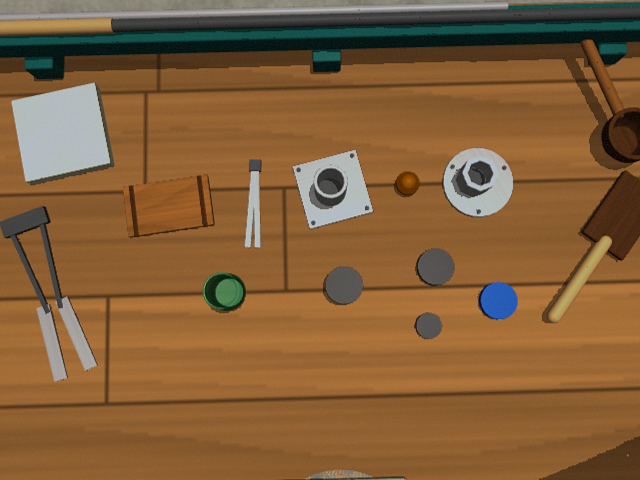

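View pics/side0.png

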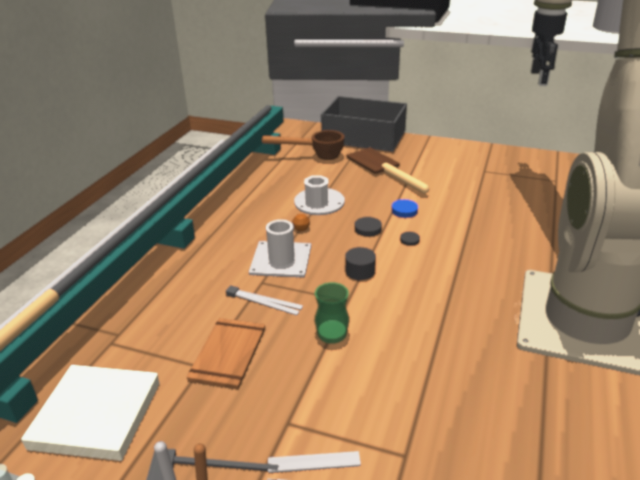

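The top view shows the square plate and tall mould at (331,187), and the round plate and short mould at (478,178). The board is at (169,205) and the vase at (225,292). Things that could be taken for risers: a grey disc at (344,285), which the side view shows is thick; a grey disc at (436,267), thin; a small grey disc at (428,326), a look-alike; and a blue disc at (498,300), a look-alike. The loose brown ball at (407,183) is a bystander. I choose (436,267) as the thin riser and (344,285) as the thick one.

```bash
python3 - <<'E'
from h import *
z=np.load("top0.npz");W=z["W"];im=z["im"];hsv=cv2.cvtColor(im,cv2.COLOR_BGR2HSV)
v,u=np.mgrid[0:480,0:640]
Z=W[...,2]
def rep(n,c,r,lo,hi):
    m=(np.hypot(u-c[0],v-c[1])<r)&(Z>lo)&(Z<hi)
    m=cv2.morphologyEx(m.astype(np.uint8),cv2.MORPH_OPEN,np.ones((2,2),np.uint8))>0
    p=W[m]; xy=p[:,:2].astype(np.float32)
    (cc,rr)=cv2.minEnclosingCircle(xy); rect=cv2.minAreaRect(xy)
    print(n,len(p),"med",np.round(np.median(p,0),4),"mid",np.round((xy.min(0)+xy.max(0))/2,4),"circ",np.round(cc,4),round(rr,4),"rect",np.round(rect[0],4),np.round(rect[1],4),round(rect[2],1))
print("table z",np.nanmedian(Z[330:420,150:300]))
rep("tall rim",(331,187),32,.075,.1)
rep("short rim",(478,178),32,.053,.08)
rep("thin",(436,267),28,.008,.03)
rep("thick",(344,285),30,.03,.05)
rep("smallgrey",(428,326),20,.006,.05)
rep("blue",(498,300),28,.006,.05)
rep("square",(332,190),52,.004,.0125)
rep("round",(478,182),45,.004,.0125)
rep("board",(169,205),60,.007,.02)
rep("vase",(225,290),35,.085,.11)
rep("ball",(407,183),20,.008,.06)
c=cv2.resize(np.hstack([im[220:350,290:530]]),None,fx=3,fy=3,interpolation=cv2.INTER_CUBIC);cv2.imwrite("pics/c1.png",c)
E
```

```text
table z 0.00012579956307190443
tall rim 419 med [nan nan nan] mid [nan nan] circ [ 0.6104 -0.0044] 0.0361 rect [ 0.6044 -0.0065] [0.0439 0.0668] 28.7
short rim 568 med [ 0.6159 -0.2526  0.0628] mid [ 0.6178 -0.2599] circ [ 0.6225 -0.2611] 0.041 rect [ 0.6192 -0.2611] [0.0542 0.0786] 18.9
thin 1078 med [nan nan nan] mid [nan nan] circ [ 0.4637 -0.1805] 0.0343 rect [nan nan] [0. 0.] 0.0
thick 1117 med [nan nan nan] mid [nan nan] circ [ 0.4367 -0.0203] 0.0333 rect [nan nan] [0. 0.] 0.0
smallgrey 536 med [nan nan nan] mid [nan nan] circ [ 0.3627 -0.1638] 0.0238 rect [ 0.3633 -0.1638] [0.0459 0.0433] 55.5
blue 1121 med [nan nan nan] mid [nan nan] circ [ 0.4031 -0.286 ] 0.0355 rect [ 0.4024 -0.2864] [0.0524 0.0639] 50.6
square 2977 med [nan nan nan] mid [nan nan] circ [ 0.6073 -0.0054] 0.0808 rect [ 0.6074 -0.0054] [0.1153 0.116 ] 14.0
round 2428 med [nan nan nan] mid [nan nan] circ [ 0.613  -0.2642] 0.0643 rect [ 0.6082 -0.2642] [0.0876 0.1078] 38.0
board 4326 med [nan nan nan] mid [nan nan] circ [0.5849 0.2847] 0.0865 rect [0.5847 0.2836] [0.0894 0.149 ] 7.0
vase 380 med [0.4307 0.1854 0.0926] mid [0.4301 0.1805] circ [0.4279 0.1836] 0.0347 rect [0.4291 0.1785] [0.0567 0.0595] 81.2
ball 458 med [nan nan nan] mid [nan nan] circ [ 0.6123 -0.138 ] 0.0236 rect [ 0.609  -0.1367] [0.0428 0.0366] 71.2
```

View pics/c1.png

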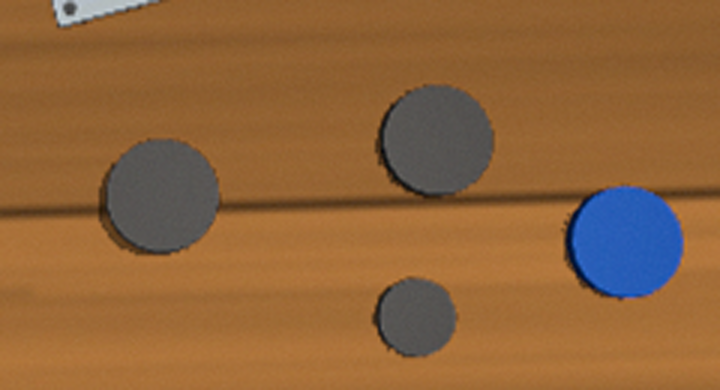

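The crop settles it: the grey disc at crop (437,140), full-image (436,267), is clearly larger than the small grey one and is not blue, so it is the thin riser. Next I refine the centres with both cameras.

```bash
cat > meas.py <<'E'
from h import *
def hullfit(W,c,r,zt,tol=.004):
    P=W.reshape(-1,3);P=P[~np.isnan(P[:,0])]
    c=np.array(c,float)
    for _ in range(4):
        q=P[(np.hypot(*(P[:,:2]-c).T)<r+.006)&(abs(P[:,2]-zt)<tol)]
        if len(q)<20: return None
        h=cv2.convexHull((q[:,:2]*1000).astype(np.float32))
        M=cv2.moments(h); c=np.array([M["m10"],M["m01"]])/M["m00"]/1000
    return np.round(c,4),len(q),round(np.sqrt(M["m00"]/np.pi),1),round(np.median(q[:,2]),4),h[:,0]
def octa(h):
    th=np.arange(0,45,.5);w=[]
    for t in th:
        a=np.radians(t+np.arange(4)*45);d=h@np.array([np.cos(a),np.sin(a)]);w.append(np.sum(np.ptp(d,axis=0)))
    return th[int(np.argmin(w))],round(min(w)/4,1),round(max(w)/4,1)
E
python3 - <<'E'
from meas import *
for s in("top","side"):
    W=np.load(s+"0.npz")["W"]
    for n,c,r,z in [("tall",(.607,-.006),.028,.088),("short",(.613,-.262),.030,.064),("thin",(.464,-.18),.032,.016),("thick",(.437,-.02),.032,.04),("vase",(.43,.18),.032,.094),("square",(.607,-.005),.08,.008),("round",(.612,-.264),.062,.008),("board",(.585,.284),.088,.012)]:
        R=hullfit(W,c,r,z,.003 if z<.013 else .005)
        print(s,n,R[:4] if R else R, octa(R[4]) if R and n=="short" else "")
E
```

```text
top tall (array([0.6044, 0.0007]), 358, np.float64(27.4), np.float64(0.0873)) 
top short (array([ 0.617, -0.251]), 495, np.float64(29.1), np.float64(0.0635)) (np.float64(18.5), np.float64(57.3), np.float64(60.0))
top thin (array([ 0.4657, -0.1775]), 1052, np.float64(31.5), np.float64(0.0157)) 
top thick (array([ 0.4372, -0.0176]), 1112, np.float64(31.3), np.float64(0.0399)) 
top vase (array([0.4314, 0.1793]), 331, np.float64(29.0), np.float64(0.0944)) 
top square (array([0.6115, 0.0043]), 2692, np.float64(73.1), np.float64(0.0079)) 
top round (array([ 0.6133, -0.261 ]), 2217, np.float64(61.9), np.float64(0.0077)) 
top board (array([0.5857, 0.2846]), 3811, np.float64(65.8), np.float64(0.0119)) 
side tall (array([0.604 , 0.0035]), 198, np.float64(28.1), np.float64(0.0868)) 
side short (array([ 0.6176, -0.2486]), 176, np.float64(29.9), np.float64(0.0632)) (np.float64(21.5), np.float64(60.1), np.float64(61.9))
side thin (array([ 0.466 , -0.1751]), 364, np.float64(32.5), np.float64(0.0156)) 
side thick (array([ 0.4369, -0.0156]), 496, np.float64(32.3), np.float64(0.0399)) 
side vase (array([0.4312, 0.1816]), 295, np.float64(29.6), np.float64(0.0936)) 
side square (array([0.6071, 0.0016]), 1163, np.float64(68.1), np.float64(0.0078)) 
side round (array([ 0.613, -0.256]), 596, np.float64(61.1), np.float64(0.0077)) 
side board (array([0.5862, 0.2874]), 3160, np.float64(66.5), np.float64(0.0122))
```

```bash
python3 - <<'E'
from meas import *
v,u=np.mgrid[0:480,0:640]
for s,c in(("top",(332,190)),("side",(281,255))):
    z=np.load(s+"0.npz");W=z["W"];im=z["im"];hsv=cv2.cvtColor(im,cv2.COLOR_BGR2HSV)
    # bright low-saturation pixels intersected with plane z=.008
    p=camera_params(s);K=np.array(p["mtx"]);T=np.array(p["cam_to_world"])
    m=((hsv[...,1]<60)&(hsv[...,2]>120)&(np.hypot(u-c[0],v-c[1])<60)).astype(np.uint8)
    n,l,st,ce=cv2.connectedComponentsWithStats(m);k=1+np.argmax(st[1:,4]);q=np.argwhere(l==k)[:,::-1]
    r=np.c_[(q-K[:2,2])/K[0,0],np.ones(len(q))]@T[:3,:3].T
    X=T[:3,3]+r*((.008-T[2,3])/r[:,2])[:,None]
    # 3 corners away from mould: use rect of depth-plate pixels only
    Z=W[...,2][l==k]; X=X[(Z>.004)&(Z<.012)]
    print(s,cv2.minAreaRect((X[:,:2]*1000).astype(np.float32)),len(X))
E
```

```text
top ((607.735107421875, -3.6464385986328125), (115.96239471435547, 115.31293487548828), 13.81076717376709) 2712
side ((614.6821899414062, -29.992767333984375), (115.50443267822266, 187.56837463378906), 14.010857582092285) 1215
```

```bash
python3 -m handwheel '[[[1,0.02,0.027,0,0,0,0.01],[1,0.04,0.054,0,0,0,0.02],[1,0.06,0.081,0,0,0,0.03],[1,0.08,0.108,0,0,0,0.04],[1,0.1,0.135,0,0,0,0.05],[1,0.12,0.162,0,0,0,0.06],[1,0.14,0.189,0,0,0,0.07],[1,0.16,0.216,0,0,0,0.083],[1,0.18,0.243,0,0,0,0.083],[1,0.2,0.27,0,0,0,0.083],[1,0.22,0.297,0,0,0,0.083],[1,0.24,0.324,0,0,0,0.083],[1,0.26,0.351,0,0,0,0.083],[1,0.28,0.378,0,0,0,0.083],[1,0.3,0.405,0,0,0,0.083],[1,0.32,0.432,0,0,0,0.083],[1,0.34,0.459,0,0,0,0.083],[1,0.36,0.486,0,0,0,0.083],[1,0.38,0.513,0,0,0,0.083],[1,0.4,0.54,0,0,0,0.083]]]'
```

```text
time_s: 1.77
tool_pos: [0.5544, -0.0641, 0.2304]
orientation: [-179.9, 0.0, 19.0]
contact_force: [-0.0, -2.0, -0.1]
finger_gap: 0.0853
```

```bash
python3 -m handwheel '[[[1,0.025,0.033,0,0,0,0],[1,0.05,0.066,0,0,0,0],[1,0.05,0.066,0,0,0,0],[1,0.05,0.066,-0.02,0,0,0],[1,0.05,0.066,-0.04,0,0,0],[1,0.05,0.066,-0.06,0,0,0],[1,0.05,0.066,-0.08,0,0,0],[1,0.05,0.066,-0.09,0,0,0],[1,0.05,0.066,-0.1,0,0,0],[1,0.05,0.066,-0.1,0,0,0]]]' && python3 - <<'E'
from h import *
snap("side","s1")
z=cv2.imread("pics/s1.png")
cv2.imwrite("pics/s1c.png",cv2.resize(z[100:300,180:430],None,fx=2.5,fy=2.5))
E
```

```text
time_s: 2.6
tool_pos: [0.6035, 0.0017, 0.1286]
orientation: [-179.9, 0.2, 19.0]
contact_force: [-1.2, -0.2, 1.1]
finger_gap: 0.0854
```

View pics/s1c.png

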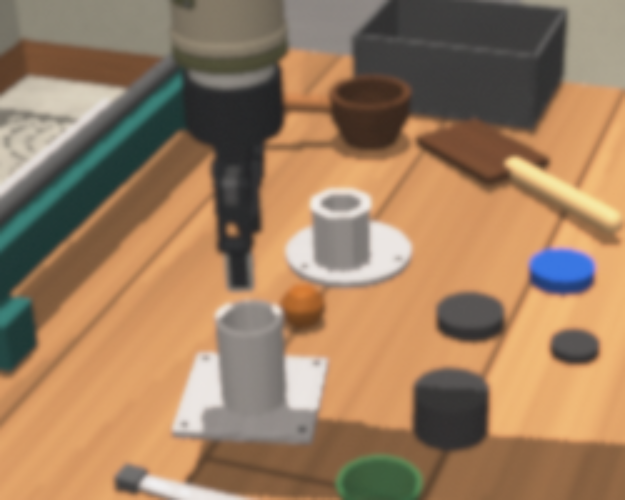

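The gripper hangs open over the tall mould (crop 250,310), in line with it. Now I descend and grip.

```bash
python3 -m handwheel '[[[1,0.001,0,-0.015,0,0,0],[1,0.001,0,-0.03,0,0,0],[1,0.001,0,-0.045,0,0,0],[1,0.001,0,-0.06,0,0,0],[1,0.001,0,-0.075,0,0,0],[1,0.001,0,-0.085,0,0,0],[1,0.001,0,-0.093,0,0,0],[1,0.001,0,-0.093,0,0,0],[1,0.001,0,-0.093,0,0,0],[0,0.001,0,-0.093,0,0,0],[0,0.001,0,-0.093,0,0,0],[0,0.001,0,-0.093,0,0,0],[0,0.001,0,-0.093,0,0,0],[0,0.001,0,-0.093,0,0,0],[0,0.001,0,-0.093,0,0,0],[0,0.001,0,-0.093,0,0,0],[0,0.001,0,-0.093,0,0,0],[0,0.001,0,-0.093,0,0,0]]]'
```

```text
time_s: 4.15
tool_pos: [0.6059, 0.0019, 0.0382]
orientation: [-179.9, -0.0, 19.0]
contact_force: [-0.9, -0.0, 6.1]
finger_gap: 0.0547
```

```bash
python3 -m handwheel '[[[0,0,0,0.01,0,0,0],[0,0,0,0.02,0,0,0],[0,0,0,0.035,0,0,0],[0,0,0,0.05,0,0,0],[0,0,0.01,0.06,0,0,0],[0,0,0.025,0.07,0,0,0],[0,-0.002,0.045,0.075,0,0,0],[0,-0.005,0.065,0.075,0,0,0],[0,-0.007,0.085,0.075,0,0,0],[0,-0.009,0.105,0.075,0,0,0],[0,-0.011,0.125,0.075,0,0,0],[0,-0.013,0.145,0.075,0,0,0],[0,-0.015,0.165,0.075,0,0,0],[0,-0.017,0.185,0.075,0,0,0],[0,-0.018,0.205,0.075,0,0,0],[0,-0.019,0.225,0.075,0,0,0],[0,-0.02,0.245,0.075,0,0,0],[0,-0.02,0.26,0.075,0,0,0],[0,-0.02,0.275,0.075,0,0,0],[0,-0.02,0.283,0.075,0,0,0]]]'; python3 -m handwheel '[[[0,0,0.001,0,0,0,0]]]'
```

```text
time_s: 5.82
tool_pos: [0.5842, 0.289, 0.1136]
orientation: [-179.8, -0.0, 19.2]
contact_force: [-1.7, 0.5, -2.2]
finger_gap: 0.0539
time_s: 5.9
tool_pos: [0.5831, 0.2927, 0.1137]
orientation: [-179.8, 0.0, 19.3]
contact_force: [0.8, 0.2, -3.4]
finger_gap: 0.054
```

```bash
python3 -m handwheel '[[[0,0.002,-0.006,-0.005,0,0,-0.004],[0,0.002,-0.006,-0.015,0,0,-0.004],[0,0.002,-0.006,-0.03,0,0,-0.004],[0,0.002,-0.006,-0.045,0,0,-0.004],[0,0.002,-0.006,-0.055,0,0,-0.004],[0,0.002,-0.006,-0.062,0,0,-0.004],[0,0.002,-0.006,-0.066,0,0,-0.004],[0,0.002,-0.006,-0.068,0,0,-0.004],[0,0.002,-0.006,-0.07,0,0,-0.004],[0,0.002,-0.006,-0.07,0,0,-0.004],[0,0.002,-0.006,-0.07,0,0,-0.004]]]'
```

```text
time_s: 6.82
tool_pos: [0.5853, 0.2869, 0.0441]
orientation: [-179.8, -0.0, 19.1]
contact_force: [-0.6, 0.1, -2.1]
finger_gap: 0.0539
```

```bash
python3 -m handwheel '[[[0,0,0,-0.001,0,0,0],[0,0,0,-0.002,0,0,0],[0,0,0,-0.003,0,0,0],[0,0,0,-0.003,0,0,0],[0,0,0,-0.003,0,0,0]]]'
```

```text
time_s: 7.23
tool_pos: [0.5857, 0.2871, 0.0423]
orientation: [-179.8, -0.1, 19.1]
contact_force: [-2.0, -0.9, 5.1]
finger_gap: 0.0542
```

```bash
python3 -m handwheel '[[[1,0,0,0,0,0,0],[1,0,0,0,0,0,0],[1,0,0,0,0,0,0],[1,0,0,0,0,0,0],[1,0,0,0,0,0,0],[1,0,0,0,0,0,0],[1,0,0,0,0,0,0],[1,0,0,0.01,0,0,0],[1,0,0,0.025,0,0,0],[1,0,0,0.045,0,0,0],[1,0,0,0.065,0,0,0],[1,0,0,0.085,0,0,0],[1,0,0,0.1,0,0,0],[1,0,-0.01,0.115,0,0,0],[1,-0.01,-0.04,0.12,0,0,0],[1,-0.02,-0.08,0.12,0,0,0],[1,-0.03,-0.12,0.12,0,0,0],[1,-0.05,-0.16,0.12,0,0,0],[1,-0.07,-0.2,0.12,0,0,0],[1,-0.09,-0.24,0.12,0,0,0]]]'; python3 - <<'E'
from meas import *
for s in("top","side"):
    snap(s,s+"1");W=np.load(s+"1.npz")["W"]
    R=hullfit(W,(.586,.286),.028,.092,.005);print(s,R and R[:4])
    # square plate now free?
    for n,c,r,z in[("thick",(.437,-.018),.032,.04),("thin",(.465,-.178),.032,.016)]:
        R=hullfit(W,c,r,z,.005);print(s,n,R and R[:4])
E
```

```text
time_s: 8.9
tool_pos: [0.4987, 0.053, 0.1632]
orientation: [-179.8, -0.1, 19.1]
contact_force: [0.8, -0.8, -0.4]
finger_gap: 0.085
top (array([0.5842, 0.2869]), 373, np.float64(27.5), np.float64(0.0915))
top thick None
top thin (array([ 0.4659, -0.1777]), 1054, np.float64(31.5), np.float64(0.0157))
side (array([0.5843, 0.2894]), 341, np.float64(28.2), np.float64(0.091))
side thick (array([ 0.4374, -0.0148]), 496, np.float64(32.4), np.float64(0.0398))
side thin (array([ 0.4658, -0.1751]), 371, np.float64(32.6), np.float64(0.0156))
```

```bash
python3 -m handwheel '[[[1,-0.02,-0.025,0,0,0,0],[1,-0.04,-0.05,0,0,0,0],[1,-0.061,-0.0705,0,0,0,0],[1,-0.061,-0.0705,-0.02,0,0,0],[1,-0.061,-0.0705,-0.04,0,0,0],[1,-0.061,-0.0705,-0.06,0,0,0],[1,-0.061,-0.0705,-0.08,0,0,0],[1,-0.061,-0.0705,-0.1,0,0,0],[1,-0.061,-0.0705,-0.12,0,0,0],[1,-0.061,-0.0705,-0.135,0,0,0],[1,-0.061,-0.0705,-0.145,0,0,0],[1,-0.061,-0.0705,-0.152,0,0,0],[1,-0.061,-0.0705,-0.157,0,0,0],[1,-0.061,-0.0705,-0.16,0,0,0],[1,-0.061,-0.0705,-0.16,0,0,0],[1,-0.061,-0.0705,-0.16,0,0,0]]]'
```

```text
time_s: 10.33
tool_pos: [0.4373, -0.0229, 0.0034]
orientation: [180.0, -0.0, 18.6]
contact_force: [-0.4, -0.2, 0.4]
finger_gap: 0.0858
```

```bash
python3 -m handwheel '[[[1,0,0.003,0,0,0,0],[1,0,0.005,-0.002,0,0,0],[1,0,0.005,-0.002,0,0,0],[1,0,0.005,-0.002,0,0,0],[0,0,0.005,-0.002,0,0,0],[0,0,0.005,-0.002,0,0,0],[0,0,0.005,-0.002,0,0,0],[0,0,0.005,-0.002,0,0,0],[0,0,0.005,-0.002,0,0,0],[0,0,0.005,-0.002,0,0,0],[0,0,0.005,-0.002,0,0,0],[0,0,0.005,-0.002,0,0,0]]]'
```

```text
time_s: 11.33
tool_pos: [0.4374, -0.018, 0.0018]
orientation: [180.0, -0.0, 18.6]
contact_force: [-3.2, -0.3, 7.2]
finger_gap: 0.0627
```

```bash
python3 -m handwheel '[[[0,0,0,0.008,0,0,0],[0,0,0,0.018,0,0,0],[0,0,0,0.03,0,0,0],[0,0.005,0,0.04,0,0,0],[0,0.015,0.001,0.045,0,0,0],[0,0.03,0.002,0.05,0,0,0],[0,0.045,0.004,0.05,0,0,0],[0,0.06,0.005,0.05,0,0,0],[0,0.075,0.006,0.05,0,0,0],[0,0.09,0.008,0.05,0,0,0],[0,0.105,0.009,0.05,0,0,0],[0,0.12,0.01,0.05,0,0,0],[0,0.135,0.011,0.05,0,0,0],[0,0.15,0.013,0.05,0,0,0],[0,0.16,0.0145,0.05,0,0,0],[0,0.168,0.0145,0.05,0,0,0],[0,0.1705,0.0145,0.05,0,0,0],[0,0.1705,0.0145,0.05,0,0,0],[0,0.1705,0.0145,0.05,0,0,0]]]'; python3 - <<'E'
from meas import *
z=np.load("top1.npz");W=z["W"];im=z["im"]
v,u=np.mgrid[0:480,0:640]
hsv=cv2.cvtColor(im,cv2.COLOR_BGR2HSV)
m=((hsv[...,1]<60)&(hsv[...,2]>120)&(np.hypot(u-332,v-190)<60)&(W[...,2]<.012)&(W[...,2]>.004)).astype(np.uint8)
n,l,st,ce=cv2.connectedComponentsWithStats(m);k=1+np.argmax(st[1:,4]);X=W[l==k]
print(cv2.minAreaRect((X[:,:2]*1000).astype(np.float32)),len(X),X.mean(0))
E
```

```text
time_s: 12.92
tool_pos: [0.6075, -0.0036, 0.0519]
orientation: [180.0, -0.0, 18.6]
contact_force: [-0.2, -0.4, -2.3]
finger_gap: 0.0629
((615.8756713867188, -35.643611907958984), (116.5163345336914, 51.498085021972656), 14.958693504333496) 1709 [ 0.61605051 -0.03507564  0.00778505]
```

```bash
python3 -m handwheel '[[[0,0,0,-0.01,0,0,0],[0,0,0,-0.02,0,0,0],[0,0,0,-0.03,0,0,0],[0,0,0,-0.036,0,0,0],[0,0,0,-0.039,0,0,0],[0,0,0,-0.041,0,0,0],[0,0,0,-0.042,0,0,0],[0,0,0,-0.043,0,0,0],[0,0,0,-0.043,0,0,0],[0,0,0,-0.043,0,0,0]]]'
```

```text
time_s: 13.75
tool_pos: [0.6079, -0.0036, 0.01]
orientation: [179.9, -0.0, 18.6]
contact_force: [-4.3, -1.0, 6.1]
finger_gap: 0.0629
```

```bash
python3 -m handwheel '[[[1,0,0,0,0,0,0],[1,0,0,0,0,0,0],[1,0,0,0,0,0,0],[1,0,0,0,0,0,0],[1,0,0,0,0,0,0],[1,0,0,0,0,0,0],[1,0,0,0.01,0,0,0],[1,0,0,0.025,0,0,0],[1,0,0,0.045,0,0,0],[1,0,0,0.065,0,0,0],[1,0,0,0.09,0,0,0],[1,0,0,0.115,0,0,0],[1,0,-0.03,0.14,0,0,0],[1,0,-0.06,0.15,0,0,0],[1,0,-0.1,0.15,0,0,0],[1,0,-0.14,0.15,0,0,0],[1,0,-0.18,0.15,0,0,0],[1,0,-0.22,0.15,0,0,0],[1,0.009,-0.247,0.15,0,0,0],[1,0.009,-0.247,0.15,0,0,0]]]'; python3 - <<'E'
from meas import *
for s in("top",):
    snap(s,s+"2");W=np.load(s+"2.npz")["W"];im=np.load(s+"2.npz")["im"]
    R=hullfit(W,(.608,-.004),.032,.048,.005);print(s,R and R[:4])
    R=hullfit(W,(.586,.286),.028,.092,.005);print(s,R and R[:4])
v,u=np.mgrid[0:480,0:640]
hsv=cv2.cvtColor(im,cv2.COLOR_BGR2HSV)
m=((hsv[...,1]<60)&(hsv[...,2]>120)&(np.hypot(u-332,v-190)<60)&(W[...,2]<.012)&(W[...,2]>.004)).astype(np.uint8)
n,l,st,ce=cv2.connectedComponentsWithStats(m);k=1+np.argmax(st[1:,4]);X=W[l==k]
print(cv2.minAreaRect((X[:,:2]*1000).astype(np.float32)),len(X))
cv2.imwrite("pics/t2c.png",im[100:340,100:560])
E
```

```text
time_s: 15.42
tool_pos: [0.6158, -0.2591, 0.1601]
orientation: [179.8, 0.0, 18.1]
contact_force: [0.3, -0.6, -0.1]
finger_gap: 0.0853
top (array([ 0.6076, -0.0029]), 1079, np.float64(31.5), np.float64(0.0477))
top (array([0.5842, 0.2867]), 374, np.float64(27.6), np.float64(0.0911))
((608.10546875, -3.6306304931640625), (116.25375366210938, 115.7149887084961), 13.983880043029785) 2742
```

View pics/t2c.png

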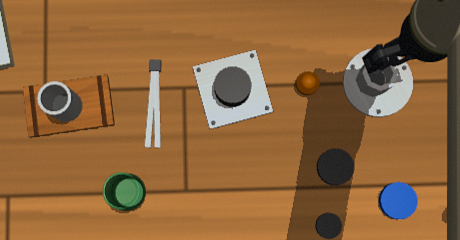

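The thick riser is centred on the square plate (crop 232,87) and the tall mould stands upright on the board (crop 55,98). Next is the short mould.

```bash
python3 -m handwheel '[[[1,0.001,0.008,0,0,0,0.016],[1,0.001,0.008,-0.01,0,0,0.016],[1,0.001,0.008,-0.025,0,0,0.016],[1,0.001,0.008,-0.04,0,0,0.016],[1,0.001,0.008,-0.05,0,0,0.016],[1,0.001,0.008,-0.05,0,0,0.016],[1,0.001,0.008,-0.05,0,0,0.016]]]'
```

```text
time_s: 16.05
tool_pos: [0.6171, -0.2457, 0.1099]
orientation: [179.9, 0.0, 19.3]
contact_force: [0.0, 1.0, 0.7]
finger_gap: 0.0852
```

```bash
python3 -m handwheel '[[[1,0,-0.005,-0.01,0,0,0],[1,0,-0.005,-0.025,0,0,0],[1,0,-0.005,-0.04,0,0,0],[1,0,-0.005,-0.055,0,0,0],[1,0,-0.005,-0.07,0,0,0],[1,0,-0.005,-0.083,0,0,0],[1,0,-0.005,-0.092,0,0,0],[1,0,-0.005,-0.097,0,0,0],[1,0,-0.005,-0.097,0,0,0],[1,0,-0.005,-0.097,0,0,0],[0,0,-0.005,-0.097,0,0,0],[0,0,-0.005,-0.097,0,0,0],[0,0,-0.005,-0.097,0,0,0],[0,0,-0.005,-0.097,0,0,0],[0,0,-0.005,-0.097,0,0,0],[0,0,-0.005,-0.097,0,0,0],[0,0,-0.005,-0.097,0,0,0],[0,0,-0.005,-0.097,0,0,0]]]'
```

```text
time_s: 17.55
tool_pos: [0.6178, -0.2509, 0.0139]
orientation: [179.9, -0.1, 19.3]
contact_force: [-0.2, 0.3, 6.3]
finger_gap: 0.0556
```

```bash
python3 -m handwheel '[[[0,0,0,0.01,0,0,0],[0,0,0,0.022,0,0,0],[0,0,0,0.037,0,0,0],[0,0,0,0.052,0,0,0],[0,0,0.005,0.065,0,0,0],[0,0,0.015,0.074,0,0,0],[0,0,0.03,0.08,0,0,0],[0,-0.001,0.05,0.08,0,0,0],[0,-0.002,0.07,0.08,0,0,0],[0,-0.003,0.09,0.08,0,0,0],[0,-0.004,0.11,0.08,0,0,0],[0,-0.005,0.13,0.08,0,0,0],[0,-0.006,0.15,0.08,0,0,0],[0,-0.007,0.17,0.08,0,0,0],[0,-0.008,0.19,0.08,0,0,0],[0,-0.009,0.21,0.08,0,0,0],[0,-0.009,0.228,0.08,0,0,0],[0,-0.009,0.24,0.08,0,0,0],[0,-0.009,0.2475,0.08,0,0,0],[0,-0.009,0.2475,0.08,0,0,0]]]'; python3 -m handwheel '[[[0,0,0,0,0,0,0],[0,0,0,0,0,0,0],[0,0,0,0,0,0,0],[0,0,0,0,0,0,0]]]'
```

```text
time_s: 19.22
tool_pos: [0.6084, -0.0008, 0.094]
orientation: [179.9, -0.1, 19.4]
contact_force: [0.3, 0.2, -2.6]
finger_gap: 0.0554
time_s: 19.55
tool_pos: [0.6085, -0.0018, 0.0939]
orientation: [179.9, -0.1, 19.4]
contact_force: [-0.5, 0.1, -2.6]
finger_gap: 0.0552
```

```bash
python3 -m handwheel '[[[0,0,-0.0015,-0.008,0,0,0],[0,0,-0.0015,-0.018,0,0,0],[0,0,-0.0015,-0.028,0,0,0],[0,0,-0.0015,-0.034,0,0,0],[0,0,-0.0015,-0.037,0,0,0],[0,0,-0.0015,-0.039,0,0,0],[0,0,-0.0015,-0.04,0,0,0],[0,0,-0.0015,-0.041,0,0,0],[0,0,-0.0015,-0.041,0,0,0],[0,0,-0.0015,-0.041,0,0,0]]]'
```

```text
time_s: 20.38
tool_pos: [0.6087, -0.0031, 0.0539]
orientation: [179.9, -0.1, 19.4]
contact_force: [-4.5, -1.0, 7.5]
finger_gap: 0.0556
```

```bash
python3 -m handwheel '[[[1,0,0,0,0,0,0],[1,0,0,0,0,0,0],[1,0,0,0,0,0,0],[1,0,0,0,0,0,0],[1,0,0,0,0,0,0],[1,0,0,0,0,0,0],[1,0,0,0.01,0,0,0],[1,0,0,0.025,0,0,0],[1,0,0,0.045,0,0,0],[1,0,0,0.065,0,0,0],[1,0,0,0.085,0,0,0],[1,0,0,0.1,0,0,0],[1,-0.02,-0.03,0.1,0,0,0],[1,-0.045,-0.06,0.1,0,0,0],[1,-0.07,-0.09,0.1,0,0,0],[1,-0.095,-0.12,0.1,0,0,0],[1,-0.12,-0.15,0.1,0,0,0],[1,-0.143,-0.174,0.1,0,0,0],[1,-0.143,-0.174,0.1,0,0,0],[1,-0.143,-0.174,0.1,0,0,0]]]';  python3 -m handwheel '[[[1,0,0,0,0,0,0],[1,0,0,0,0,0,0],[1,0,0,0,0,0,0]]]'; python3 - <<'E'
from meas import *
snap("top","top3");snap("side","side3");z=np.load("top3.npz");W=z["W"];im=z["im"]
R=hullfit(W,(.608,-.004),.030,.104,.005);print(R and R[:4],octa(R[4]))
m=np.where(True,np.hypot(W[...,0]-.608,W[...,1]+.004),0)
q=W[(m<.031)&(W[...,2]>.096)&(W[...,2]<.112)];A=np.c_[q[:,:2],np.ones(len(q))];print("rim slope",np.linalg.lstsq(A,q[:,2],rcond=None)[0])
R=hullfit(W,(.613,-.261),.062,.008,.003);print("round",R[:4])
E
```

```text
time_s: 22.05
tool_pos: [0.4648, -0.1788, 0.1547]
orientation: [179.8, -0.1, 19.2]
contact_force: [0.5, 0.6, 0.3]
finger_gap: 0.0855
time_s: 22.3
tool_pos: [0.4656, -0.1778, 0.155]
orientation: [179.8, -0.1, 19.3]
contact_force: [-0.2, -0.7, 1.0]
finger_gap: 0.0852
(array([ 0.6079, -0.0029]), 522, np.float64(28.7), np.float64(0.1038)) (np.float64(20.0), np.float64(56.2), np.float64(59.8))
rim slope [ 0.00046683 -0.00209679  0.10321494]
round (array([ 0.6306, -0.2499]), 1793, np.float64(56.2), np.float64(0.0076))
```

```bash
python3 -m handwheel '[[[1,0,0,-0.02,0,0,0],[1,0,0,-0.04,0,0,0],[1,0,0,-0.06,0,0,0],[1,0,0,-0.08,0,0,0],[1,0,0,-0.1,0,0,0],[1,0,0,-0.12,0,0,0],[1,0,0,-0.135,0,0,0],[1,0,0,-0.145,0,0,0],[1,0,0,-0.15,0,0,0],[1,0,0,-0.154,0,0,0],[1,0,0,-0.158,0,0,0],[1,0,0,-0.158,0,0,0],[1,0,0,-0.158,0,0,0]]]'
```

```text
time_s: 23.48
tool_pos: [0.4657, -0.1781, -0.0028]
orientation: [179.8, -0.1, 19.3]
contact_force: [-0.0, 1.0, -0.1]
finger_gap: 0.0853
```

```bash
python3 -m handwheel '[[[0,0,0,0,0,0,0],[0,0,0,0,0,0,0],[0,0,0,0,0,0,0],[0,0,0,0,0,0,0],[0,0,0,0,0,0,0],[0,0,0,0,0,0,0],[0,0,0,0,0,0,0],[0,0,0,0,0,0,0]]]'
```

```text
time_s: 24.15
tool_pos: [0.4662, -0.1783, -0.0017]
orientation: [179.7, -0.2, 19.2]
contact_force: [-3.3, 1.5, 10.2]
finger_gap: 0.062
```

```bash
python3 -m handwheel '[[[0,0,0,0.008,0,0,0],[0,0,0,0.018,0,0,0],[0,0,0,0.03,0,0,0],[0,0.005,-0.003,0.04,0,0,0],[0,0.015,-0.008,0.045,0,0,0],[0,0.03,-0.016,0.05,0,0,0],[0,0.045,-0.025,0.05,0,0,0],[0,0.06,-0.034,0.05,0,0,0],[0,0.075,-0.042,0.05,0,0,0],[0,0.09,-0.051,0.05,0,0,0],[0,0.105,-0.06,0.05,0,0,0],[0,0.12,-0.068,0.05,0,0,0],[0,0.132,-0.075,0.05,0,0,0],[0,0.142,-0.08,0.05,0,0,0],[0,0.1475,-0.083,0.05,0,0,0],[0,0.1475,-0.083,0.05,0,0,0],[0,0.1475,-0.083,0.05,0,0,0],[0,0.1475,-0.083,0.05,0,0,0]]]'; python3 - <<'E'
from h import *
im,_=snap("side","s4");cv2.imwrite("pics/s4c.png",cv2.resize(im[100:300,180:430],None,fx=2.5,fy=2.5))
E
```

```text
time_s: 25.65
tool_pos: [0.6133, -0.261, 0.0485]
orientation: [179.7, -0.2, 19.3]
contact_force: [-0.5, -0.5, -1.0]
finger_gap: 0.0612
```

View pics/s4c.png

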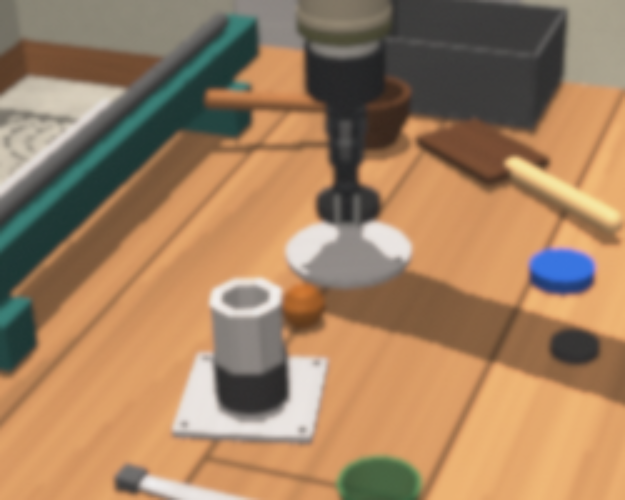

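The short mould stands upright on the thick riser on the square plate (crop 248,345). The thin riser hangs level over the round plate (crop 348,205). Now I lower it.

```bash
python3 -m handwheel '[[[0,0.0003,0,-0.01,0,0,0],[0,0.0003,0,-0.02,0,0,0],[0,0.0003,0,-0.03,0,0,0],[0,0.0003,0,-0.036,0,0,0],[0,0.0003,0,-0.039,0,0,0],[0,0.0003,0,-0.041,0,0,0],[0,0.0003,0,-0.042,0,0,0],[0,0.0003,0,-0.043,0,0,0],[0,0.0003,0,-0.043,0,0,0],[0,0.0003,0,-0.043,0,0,0]]]'
```

```text
time_s: 26.53
tool_pos: [0.614, -0.2611, 0.0065]
orientation: [179.7, -0.2, 19.3]
contact_force: [-2.5, 1.7, 6.1]
finger_gap: 0.0617
```

```bash
python3 -m handwheel '[[[1,0,0,0,0,0,0],[1,0,0,0,0,0,0],[1,0,0,0,0,0,0],[1,0,0,0,0,0,0],[1,0,0,0,0,0,0],[1,0,0,0,0,0,0],[1,0,0,0.01,0,0,0],[1,0,0,0.025,0,0,0],[1,0,0,0.045,0,0,0],[1,0,0,0.065,0,0,0],[1,0,0,0.09,0,0,0],[1,0,0,0.115,0,0,0],[1,0,0,0.14,0,0,0],[1,0,0,0.165,0,0,0],[1,0,0,0.175,0,0,0],[1,-0.002,0.025,0.175,0,0,0],[1,-0.004,0.055,0.175,0,0,0],[1,-0.006,0.09,0.175,0,0,0],[1,-0.008,0.125,0.175,0,0,0],[1,-0.01,0.16,0.175,0,0,0]]]';  python3 -m handwheel '[[[1,-0.002,0.03,0,0,0,0],[1,-0.004,0.065,0,0,0,0],[1,-0.006,0.1,0,0,0,0],[1,-0.008,0.135,0,0,0,0],[1,-0.01,0.17,0,0,0,0],[1,-0.012,0.205,0,0,0,0],[1,-0.014,0.24,0,0,0,0],[1,-0.016,0.275,0,0,0,0],[1,-0.018,0.31,0,0,0,0],[1,-0.02,0.34,0,0,0,0],[1,-0.02,0.365,0,0,0,0],[1,-0.02,0.375,0,0,0,0],[1,-0.02,0.375,0,0,0,0],[1,-0.02,0.375,0,0,0,0],[1,-0.02,0.375,0,0,0,0]]]'; python3 - <<'E'
from meas import *
snap("top","top5");z=np.load("top5.npz");W=z["W"];im=z["im"]
for n,c,r,zz,t in[("thin",(.613,-.261),.032,.024,.005),("round",(.613,-.261),.062,.008,.003),("short",(.608,-.003),.03,.104,.005),("vase",(.43,.18),.032,.094,.005)]:
    R=hullfit(W,c,r,zz,t);print(n,R and R[:4])
E
```

```text
time_s: 28.2
tool_pos: [0.6037, -0.0996, 0.1822]
orientation: [179.7, -0.2, 19.2]
contact_force: [0.3, 0.5, 0.3]
finger_gap: 0.0854
time_s: 29.45
tool_pos: [0.5844, 0.2732, 0.1823]
orientation: [179.6, -0.2, 19.1]
contact_force: [-0.2, -0.8, -0.1]
finger_gap: 0.0855
thin (array([ 0.6137, -0.2602]), 1030, np.float64(31.6), np.float64(0.0236))
round (array([ 0.6136, -0.2609]), 2281, np.float64(62.1), np.float64(0.0078))
short (array([ 0.6081, -0.0027]), 519, np.float64(28.9), np.float64(0.1039))
vase None
```

```bash
python3 -m handwheel '[[[1,0,0.007,0,0.0055,0.0056,0],[1,0,0.0136,0,0.0055,0.0056,0],[1,0,0.0136,-0.01,0.0055,0.0056,0],[1,0,0.0136,-0.025,0.0055,0.0056,0],[1,0,0.0136,-0.035,0.0055,0.0056,0],[1,0,0.0136,-0.04,0.0055,0.0056,0],[1,0,0.0136,-0.04,0.0055,0.0056,0],[1,0,0.0136,-0.04,0.0055,0.0056,0]]]'
```

```text
time_s: 30.17
tool_pos: [0.5844, 0.2867, 0.1422]
orientation: [-180.0, -0.0, 19.1]
contact_force: [0.4, 0.4, -0.3]
finger_gap: 0.0853
```

```bash
python3 -m handwheel '[[[1,0,0,-0.015,0,0,0],[1,0,0,-0.03,0,0,0],[1,0,0,-0.045,0,0,0],[1,0,0,-0.06,0,0,0],[1,0,0,-0.075,0,0,0],[1,0,0,-0.087,0,0,0],[1,0,0,-0.095,0,0,0],[1,0,0,-0.1,0,0,0],[1,0,0,-0.1,0,0,0],[1,0,0,-0.1,0,0,0],[0,0,0,-0.1,0,0,0],[0,0,0,-0.1,0,0,0],[0,0,0,-0.1,0,0,0],[0,0,0,-0.1,0,0,0],[0,0,0,-0.1,0,0,0],[0,0,0,-0.1,0,0,0],[0,0,0,-0.1,0,0,0],[0,0,0,-0.1,0,0,0]]]'
```

```text
time_s: 31.67
tool_pos: [0.585, 0.287, 0.0433]
orientation: [-180.0, -0.1, 19.1]
contact_force: [0.1, -0.1, 6.4]
finger_gap: 0.0545
```

```bash
python3 -m handwheel '[[[0,0,0,0.008,0,0,0],[0,0,0,0.02,0,0,0],[0,0,0,0.035,0,0,0],[0,0,0,0.05,0,0,0],[0,0,0,0.07,0,0,0],[0,0,0,0.09,0,0,0],[0,0,0,0.11,0,0,0],[0,0,-0.005,0.125,0,0,0],[0,0,-0.015,0.135,0,0,0],[0,0.001,-0.03,0.14,0,0,0],[0,0.002,-0.045,0.14,0,0,0],[0,0.003,-0.065,0.14,0,0,0],[0,0.004,-0.085,0.14,0,0,0],[0,0.005,-0.105,0.14,0,0,0],[0,0.006,-0.125,0.14,0,0,0],[0,0.007,-0.145,0.14,0,0,0],[0,0.008,-0.165,0.14,0,0,0],[0,0.009,-0.185,0.14,0,0,0],[0,0.01,-0.205,0.14,0,0,0],[0,0.011,-0.225,0.14,0,0,0]]]'
```

```text
time_s: 33.33
tool_pos: [0.5956, 0.0598, 0.1834]
orientation: [180.0, -0.1, 19.0]
contact_force: [-0.3, 0.9, -2.3]
finger_gap: 0.0543
```

Gap and height are good, so I continue to above the thin riser.

```bash
python3 -m handwheel '[[[0,0.001,-0.02,0,0,0,0],[0,0.002,-0.04,0,0,0,0],[0,0.003,-0.06,0,0,0,0],[0,0.004,-0.08,0,0,0,0],[0,0.006,-0.1,0,0,0,0],[0,0.007,-0.12,0,0,0,0],[0,0.008,-0.14,0,0,0,0],[0,0.009,-0.16,0,0,0,0],[0,0.011,-0.18,0,0,0,0],[0,0.012,-0.2,0,0,0,0],[0,0.013,-0.22,0,0,0,0],[0,0.015,-0.24,0,0,0,0],[0,0.017,-0.26,0,0,0,0],[0,0.018,-0.28,0,0,0,0],[0,0.019,-0.297,0,0,0,0],[0,0.019,-0.31,0,0,0,0],[0,0.019,-0.318,0,0,0,0],[0,0.019,-0.318,0,0,0,0],[0,0.019,-0.318,0,0,0,0],[0,0.019,-0.318,0,0,0,0]]]'; python3 -m handwheel '[[[0,0,0,-0.01,0,0,0],[0,0,0,-0.025,0,0,0],[0,0,0,-0.045,0,0,0],[0,0,0,-0.065,0,0,0],[0,0,0,-0.08,0,0,0],[0,0,0,-0.09,0,0,0],[0,0,0,-0.095,0,0,0],[0,0,0,-0.095,0,0,0],[0,0,0,-0.095,0,0,0]]]'
```

```text
time_s: 35.0
tool_pos: [0.6149, -0.2566, 0.1835]
orientation: [-180.0, -0.1, 19.1]
contact_force: [-0.0, -0.3, -2.1]
finger_gap: 0.0541
time_s: 35.75
tool_pos: [0.6153, -0.2563, 0.089]
orientation: [-180.0, -0.1, 19.2]
contact_force: [1.1, -0.2, -2.5]
finger_gap: 0.054
```

```bash
python3 -m handwheel '[[[0,-0.001,-0.002,-0.005,0,0,0],[0,-0.001,-0.004,-0.013,0,0,0],[0,-0.001,-0.004,-0.021,0,0,0],[0,-0.001,-0.004,-0.027,0,0,0],[0,-0.001,-0.004,-0.03,0,0,0],[0,-0.001,-0.004,-0.032,0,0,0],[0,-0.001,-0.004,-0.033,0,0,0],[0,-0.001,-0.004,-0.034,0,0,0],[0,-0.001,-0.004,-0.035,0,0,0],[0,-0.001,-0.004,-0.035,0,0,0],[0,-0.001,-0.004,-0.035,0,0,0]]]'
```

```text
time_s: 36.67
tool_pos: [0.6147, -0.2603, 0.0553]
orientation: [180.0, -0.2, 19.2]
contact_force: [-4.2, 1.1, 5.0]
finger_gap: 0.0542
```

Contact is at the expected height. I release, rise and back off.

```bash
python3 -m handwheel '[[[1,0,0,0,0,0,0],[1,0,0,0,0,0,0],[1,0,0,0,0,0,0],[1,0,0,0,0,0,0],[1,0,0,0,0,0,0],[1,0,0,0,0,0,0],[1,0,0,0.01,0,0,0],[1,0,0,0.025,0,0,0],[1,0,0,0.045,0,0,0],[1,0,0,0.065,0,0,0],[1,0,0,0.09,0,0,0],[1,0,0,0.115,0,0,0],[1,0,0,0.14,0,0,0],[1,-0.03,0,0.15,0,0,0],[1,-0.06,0.02,0.15,0,0,0],[1,-0.09,0.04,0.15,0,0,0],[1,-0.12,0.06,0.15,0,0,0],[1,-0.15,0.08,0.15,0,0,0],[1,-0.17,0.09,0.15,0,0,0],[1,-0.17,0.09,0.15,0,0,0]]]'; python3 -m handwheel '[[[1,0,0,0,0,0,0],[1,0,0,0,0,0,0],[1,0,0,0,0,0,0]]]'; python3 - <<'E'
from meas import *
for s in("top","side"):
  snap(s,s+"6");W=np.load(s+"6.npz")["W"]
  for n,c,r,zz in[("tall",(.613,-.261),.028,.104),("short",(.608,-.003),.03,.104),("vase",(.43,.18),.032,.094)]:
    R=hullfit(W,c,r,zz,.005);print(s,n,R and R[:4])
    if R:
      q=W[(np.hypot(W[...,0]-R[0][0],W[...,1]-R[0][1])<.031)&(abs(W[...,2]-zz)<.006)];print("  slope",np.linalg.lstsq(np.c_[q[:,:2],np.ones(len(q))],q[:,2],rcond=None)[0][:2].round(3))
a=cv2.imread("pics/top6.png")[90:350,90:570];b=cv2.resize(cv2.imread("pics/side6.png")[130:370,180:440],(563,520))
cv2.imwrite("pics/f.png",np.vstack([cv2.resize(a,(480,260)),cv2.resize(b[:, :],(480,340))]))
E
```

```text
time_s: 38.33
tool_pos: [0.4419, -0.1684, 0.2063]
orientation: [179.9, -0.1, 19.2]
contact_force: [1.8, -1.1, 0.6]
finger_gap: 0.0856
time_s: 38.58
tool_pos: [0.4426, -0.1686, 0.2068]
orientation: [179.9, -0.2, 19.2]
contact_force: [0.1, -0.4, -0.0]
finger_gap: 0.0852
top tall (array([ 0.6151, -0.2591]), 318, np.float64(27.0), np.float64(0.1031))
  slope [ 0.001 -0.   ]
top short (array([ 0.6079, -0.0029]), 524, np.float64(28.8), np.float64(0.1038))
  slope [-0.003  0.001]
top vase (array([0.4314, 0.1793]), 330, np.float64(29.0), np.float64(0.0943))
  slope [-0.008 -0.019]
side tall (array([ 0.6143, -0.2564]), 135, np.float64(28.5), np.float64(0.1024))
  slope [ 0.    -0.001]
side short (array([ 0.6083, -0.0013]), 263, np.float64(30.0), np.float64(0.1033))
  slope [-0.002 -0.013]
side vase (array([0.4316, 0.1819]), 287, np.float64(29.6), np.float64(0.0939))
  slope [-0.002  0.008]
```

View pics/f.png

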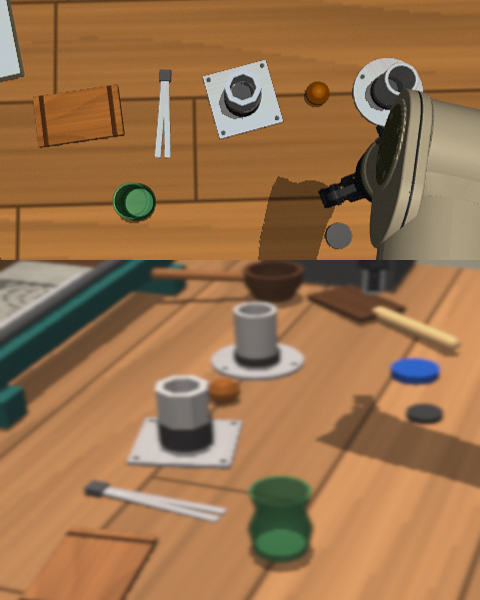

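Both moulds stand upright on their risers: short at (185,410), tall at (255,335). The vase, ball and look-alikes are untouched, and the gripper is clear of everything. I hand in.

```bash
python3 -c "
from cell import *
print(close_job())"
```

```text
the job is handed in; nothing more can be done
None
```

The swap is done and handed in at about 39 s of the 131 s allowed. I parked the tall mould on the board and put the thick riser and then the short mould on the square plate. The thin riser and then the tall mould went on the round plate.

**Last checks (top camera):**
- **Rims:** both are level, at 103.8 mm (short) and 103.1 mm (tall), against the 104 mm expected. The rim slopes are about zero.
- **Short mould:** its centre is within about 1 mm of the square plate's centre.
- **Tall mould:** it is about 2 mm off the round plate's centre.
- **Risers:** both were within about 1 mm of their plates' centres before the moulds went on.
- **Surroundings:** the vase reads the same position as at the start. The ball, blue disc and small grey disc look untouched in the last pictures.

**Disagreement:** the side camera read y about 2 to 3 mm higher than the top camera throughout. I trusted the top camera because it matched the gripper's position in y when the tall mould was released on the board. The side camera also showed a slope of 0.013 on the short mould's rim, which the top view did not show; I took it as depth noise. No check failed.

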